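# Issue one locker token

### The arm

A 6-joint arm with a two-finger parallel gripper is mounted at the origin on the work surface. World frame = base frame: x ahead of the robot, y to its left, z up, the work surface at z = 0. Lengths are in mm, angles in rad, forces in N, time in s.
With the tool pointing down it reaches from about 375 to 925 mm from the base axis. Payload 5.7 kg.
Tool frame: the origin (TCP) lies between the finger pads; the fingertips stand ctrl.tcp_to_tips ahead of it and the grasp point (between the pads) lies 3 mm ahead of it (ctrl.tcp_to_tips is the distance from the TCP to the fingertips, in mm); z points along the fingers, y is the line along which they close (so a half turn about z gives the same grasp; the last joint's range is limited). The gripper opens to 85 mm and grips with 20 to 120 N. Pads are 22 mm wide; open, the fingers measure 114 mm over their backs; the gripper's body (76 mm by 85 mm) begins 54 mm behind the grasp point. The pads swing forward as they close: fully open they stand 13 mm farther back than shut.
Start: joints at [1.231, 0.359, 1.51, -0, 1.272, -0.115], TCP at [133.743, 584.875, 253.267] pointing down, gripper open.
Joint ranges: [-2.97, 2.97], [-1.01, 2.36], [0.21, 2.38], [-0.96, 4.11], [0.2, 2.71], [-2.98, 2.98]. Speed limits (rad/s): [2.39, 2.39, 3.14, 3.14, 3.14, 3.14].

### API

Orientations are given as a unit quaternion [w, x, y, z].
In Python, from station import ctrl gives the robot as it stands.
- The arm moves only by the tool play_rows, never from a script. Its argument "rows" is a list of rows, each a list of 7 numbers: the shift along the tool's x, y, z in m, then the turn, a rotation vector about the tool's x, y, z in degrees, then the gripper's target within -1 to 1 (shut at 1, half-way at 0, fully open at -1). A call has 1 to 20 rows; each row shifts and turns the commanded pose from where the row before left it, along the tool's axes as they then stand; what a row does not reach is not made up. A row lasts 1/8 s, in which the tool goes at most 62.5 mm and 10.7 degrees, less where a joint would pass 70% of its speed; a pose out of reach is approached as far as the arm can. A call is refused whole if a number of a shift passes 0.0625 or a number of a turn 10.7, either way. A call with a gripper value outside its range is refused whole. The fingers move at their own pace and stop on an object; the grip force is fixed at half the most. Time passes only in rows, so rows that do not move let the fingers close. It gives the time, the measured TCP pose, the force, the opening and the grip force at its end, in the units of the state.
- ctrl.get_state(): the state, without advancing time (a new reading comes with each control period).
- ctrl.snapshot(name): name is "scene" or "top"; returns the picture (400x640x3 uint8, red, green, blue); there is no depth.
- ctrl.calibration(name): a dict with "camera_matrix" (3x3 intrinsics, pixels), "rvec" (rotation vector, rad) and "tvec" (3), from world to camera coordinates, as OpenCV has them. Camera axes: x right, y down, z forward; pixel columns grow to the right and rows downward; lengths in mm; the calibration is good to about 2 mm. A picture is of the moment at which its call begins. calibration takes no time and is no camera call.
- ctrl.sign_off(): hands the job in; it is judged then, once.
The state is a dict: "clock": time; "q": joint angles; "qvel": joint speeds; "effort": joint torques, N m; "tcp_pos": TCP position; "eef_rot": TCP orientation; "ft_force": force on the tool from outside, world axes, zero at the start; "ft_torque": the same for the moment, N m; "gripper_width": finger opening in mm; "grasp_force": force on a finger pad.
Only numpy, scipy, OpenCV 4.12 (cv2) and the standard library are available. Lean on these libraries where they do the work, as an engineer would, in place of code of your own. Each camera call takes 0.05 s, during which the arm holds its last target. There are 200 camera calls.

### The job

Press the red plunger of the desk token dispenser fully down once and let it come back up, so that a single orange locker token slides out of the exit slot. Then, with the fingertips, push that token aside across the desk until it lies flat and wholly on the green square; do not pick it up or lift it. Leave the other tokens in the dispenser and everything else on the desk where it is.

Things in the scene. Friction and masses are not known exactly. Their poses are not given: they have to be found in the camera images.
- dispenser: Grey token dispenser fixed to the desk. Origin at desk level on the axis of its clear upright magazine; own +x points out of the exit slot, z up. Magazine: 46 x 46 mm around the origin, open top, 38 mm high. Grey housing behind it: x -102 to -23 mm, y +-25 mm, 38 mm high, with 3 mm thick screw flanges at its foot out to y +-40 mm. The plunger stands on the housing at x = -55 mm.
- magazine (a point): Magazine axis at desk level (dispenser's origin). A full plunger press pushes the bottom token straight out along the dispenser's +x through a slot at desk level, until its centre is about 67 mm from here (more if pressed fast); on release the pusher springs back and the next token drops. Each further press ejects another.
- plunger (a joint): Plunger travel in m: 0 is up, 0.025 is fully down. Spring: about 4 N to start it, 9 N fully down; it comes back up by itself when released.
- plunger_top (a point): Centre of the top face of the red plunger cap (36 mm diameter, 10 mm thick), 78 mm above the desk when up, 53 mm when fully down; moves with the cap.
- token0_center (a point): Centre of the bottom token in the magazine, the one that will come out: orange disc with a white centre, 36 mm diameter, 8 mm thick, 13 to 22 g, flat on the desk (centre 4 mm up).
- token1_center (a point): Centre of the second token from the bottom, alike; it must stay in the magazine.
- token2_center (a point): Centre of the third token, alike; stays in the magazine.
- token3_center (a point): Centre of the top token, alike; stays in the magazine.
- green_pad: The green square marked on the desk, 90 x 90 mm, flush (nothing to bump into). Origin at its centre on the desk, x and y along its sides. It lies to the left or right of the exit.
- blue_pad: A blue square, like the green one, on the other side of the exit; not used.
- stamp: Wooden rubber stamp standing beside the dispenser's housing, 34 mm diameter, 60 mm high. Origin under its centre. Leave alone.
- glue: White glue stick with yellow cap standing on the other side of the housing, 28 mm diameter, 85 mm high. Origin under its centre. Leave alone.
- eraser: White eraser 22 x 50 x 13 mm lying beyond the exit, about 0.19 m from the magazine. Origin under its centre. Leave alone.
- mug: Teal mug, 80 mm diameter, 90 mm high. Origin under its centre. Leave alone.
- calculator: Desk calculator 150 x 110 x 21 mm. Origin under its centre. Leave alone.
- stapler: Blue stapler 35 x 130 x 53 mm. Origin under its centre. Leave alone.
There are look-alikes about, which are no part of the job. Leave any blue or pink look-alike of the part that bears token3_center alone.

How it is judged (in metres and radians):
On the way, in this order (a step that is already met when the one before it is completed fails the run):
1. the plunger is pressed fully down (value of joint plunger above 0.021 m).
2. the plunger is back up with one token out in front of the slot (value of joint plunger below 0.004 m and horizontal distance between token0_center and magazine above 0.042 m and horizontal distance between each of token1_center, token2_center, token3_center and magazine below 0.012 m), for 0.1 s.
3. the token lies wholly on the green square (x of token0_center in the frame of green_pad between -0.0285 and 0.0285 m and y of token0_center in the frame of green_pad between -0.0285 and 0.0285 m), for 0.1 s.
At the end, for the whole second after the job is handed in: The ejected token lies flat on the desk wholly on the green square (centre within 28.5 mm of the square's centre along each side), the plunger is up (within 4 mm) and the other three tokens are in the magazine (within 12 mm of its axis) (all of step 3 and horizontal distance between each of token1_center, token2_center, token3_center and magazine below 0.012 m and value of joint plunger below 0.004 m and height (world z) of token0_center below 0.008 m and angle between token0_center's own z axis and vertical below 0.1 rad); the robot touches nothing.
It fails at once if the token is lifted or stood on edge (centre more than 16 mm above the desk) (height (world z) of token0_center above 0.016 m).
It fails at once if another token leaves the magazine (horizontal distance between any of token1_center, token2_center, token3_center and magazine above 0.02 m).
It fails at once if another object on the desk is moved by more than 15 mm (distance of any of stamp, glue, eraser, mug, calculator, stapler from where it was at the start of the episode above 0.015 m).
It also fails if it takes over 45 s, if anything falls off the work surface, if the arm or the gripper's body presses on something with over 40 N, if the wrist force passes 120 N, or if a joint passes its speed limit or range.

## Working session

There is one attempt and no reset: what is moved stays moved. The work goes in short steps, Python scripts to look and compute and a tool call to move; the robot and the scene stay as the last step left them, time stands still between calls to the robot, and variables do not carry over. Pictures are saved under pics/ and viewed, at most 10 in all, crops included, and the job is handed in when it is done.

Besides the shell and the picture viewer there is one more tool, called after "Emit:" by a JSON object that holds its "name" and its "arguments". play_rows: Moves the arm, as the interface text tells. Its arguments: {"type":"object","properties":{"rows":{"type":"array"}},"required":["rows"]}

```bash
mkdir -p pics; ls; python3 - <<'E'
from station import ctrl
import cv2
s=ctrl.get_state();print(s,ctrl.tcp_to_tips)
for n in("top","scene"):
    cv2.imwrite(f"pics/{n}0.png",ctrl.snapshot(n)[:,:,::-1]);print(ctrl.calibration(n))
E
```

```text
pics
{'clock': 0.0, 'q': array([ 1.23090863e+00,  3.59502152e-01,  1.51147208e+00, -3.86588515e-06,
        1.27251819e+00, -1.15092667e-01]), 'qvel': array([-2.54552918e-03,  9.71243927e-05,  1.46357463e-04,  8.24212602e-05,
       -1.72135127e-04,  1.62598727e-04]), 'effort': array([-4.79867776e-04, -5.27637327e+01, -2.78614819e+01, -3.53932737e-04,
        1.33111127e-02, -2.57472784e-06]), 'tcp_pos': array([133.52416803, 584.26877648, 252.44017902]), 'eef_rot': array([-2.12429866e-04,  1.12160392e-01,  9.93689662e-01, -9.25823237e-04]), 'ft_force': array([-0.28323562, -1.11772879,  0.67704123]), 'ft_torque': array([ 0.05383137,  0.03522542, -0.04427224]), 'grasp_force': 0.0, 'gripper_width': 85.58433029262942} 22.0
{'camera_matrix': array([[457.64217926,   0.        , 323.54154515],
       [  0.        , 457.64217926, 197.6761277 ],
       [  0.        ,   0.        ,   1.        ]]), 'rvec': array([ 2.14986974, -2.16336395,  0.17487695]), 'tvec': array([ -18.78239502,  536.1121125 , 1118.33049273])}
{'camera_matrix': array([[468.95141813,   0.        , 320.14850498],
       [  0.        , 468.95141813, 202.24532029],
       [  0.        ,   0.        ,   1.        ]]), 'rvec': array([ 1.43520628,  2.09595462, -0.88786834]), 'tvec': array([ 209.96071047, -263.00815119, 1549.30439383])}
```

View pics/top0.png

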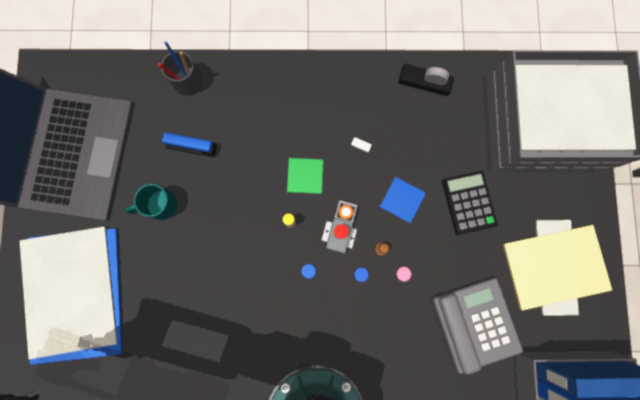

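View pics/scene0.png

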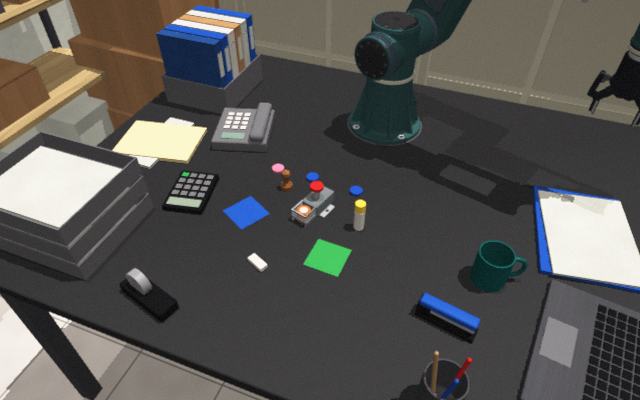

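The top view shows the following:
- The green pad is at (305,175) and the blue pad at (403,199).
- The dispenser has its red plunger at (341,231) and its orange token at (346,212).
- The glue is at (289,219), the stamp at (382,248) and the eraser at (361,144).

The look-alikes are blue discs at (308,271) and (361,275) and a pink disc at (404,274), all loose on the desk. The orange one inside the magazine is the one meant. I'll measure and confirm it in an enlarged crop.

```bash
cat > h.py <<'E'
import numpy as np, cv2
from station import ctrl
def ray(n,px):
    c=ctrl.calibration(n);R=cv2.Rodrigues(c["rvec"])[0]
    d=R.T@np.linalg.inv(c["camera_matrix"])@np.array([*px,1.]);return -R.T@c["tvec"],d
def at(n,px,z):
    o,d=ray(n,px);return o+d*(z-o[2])/d[2]
def proj(n,p):
    c=ctrl.calibration(n);return cv2.projectPoints(np.float64([p]),c["rvec"],c["tvec"],c["camera_matrix"],None)[0].ravel()
def blobs(img,lo,hi,box,mn=15):
    h=cv2.cvtColor(img,cv2.COLOR_RGB2HSV);m=cv2.inRange(h,np.array(lo),np.array(hi))
    k=np.zeros_like(m);x0,y0,x1,y1=box;k[y0:y1,x0:x1]=m[y0:y1,x0:x1]
    n,l,s,c=cv2.connectedComponentsWithStats(k)
    return [(c[i],s[i,4],(l==i)) for i in range(1,n) if s[i,4]>=mn]
E
python3 - <<'E'
from h import *
np.set_printoptions(precision=1,suppress=True)
t=cv2.imread("pics/top0.png")[:,:,::-1].copy();s=cv2.imread("pics/scene0.png")[:,:,::-1].copy()
def show(nm,n,im,lo,hi,box,z):
    for c,a,m in blobs(im,lo,hi,box): 
        print(nm,n,c,a,at(n,c,z)[:2])
        if nm in("green","blue","eraser"):
            q=cv2.boxPoints(cv2.minAreaRect(np.argwhere(m)[:,::-1].astype(np.float32)));print("  corners",[at(n,p,z)[:2] for p in q])
T=(270,130,430,290);S=(210,160,380,285)
for n,im,b in(("top",t,T),("scene",s,S)):
    show("green",n,im,(50,120,60),(75,255,255),b,0)
    show("red",n,im,(0,200,120),(4,255,255),b,78)
    show("orange",n,im,(6,120,120),(20,255,255),b,32)
    show("yellow",n,im,(24,150,120),(34,255,255),b,85)
    show("eraser",n,im,(0,0,190),(179,40,255),b,13)
a=cv2.resize(t[190:290,270:430][:,:,::-1],None,fx=5,fy=5,interpolation=2)
b=cv2.resize(s[160:280,240:380][:,:,::-1],None,fx=3.5,fy=500/120,interpolation=2)
cv2.imwrite("pics/c.png",a[:, :800])
cv2.imwrite("pics/d.png",cv2.resize(s[165:235,270:370][:,:,::-1],None,fx=8,fy=8,interpolation=2))
E
```

```text
green top [304.8 175.3] 1183 [601.2  26. ]
  corners [array([558.3,  73.6]), array([649.5,  69.4]), array([644.5, -22.1]), array([553.3, -17. ])]
red top [343.8 229.1] 28 [453.2 -69.7]
orange top [345.2 211.8] 100 [500.5 -76.9]
orange top [381.5 248.8] 121 [ 406.8 -166.6]
yellow top [288.3 218.9] 111 [478.   64.1]
eraser top [361.  144.1] 150 [ 681.6 -122.3]
  corners [array([681.7, -95.5]), array([ 701.7, -104.2]), array([ 681.6, -149. ]), array([ 661.8, -140.3])]
eraser top [345.5 211.4] 51 [503.6 -78.9]
  corners [array([512.5, -70. ]), array([512.4, -88.1]), array([494.3, -87.8]), array([494.4, -69.8])]
eraser top [326.5 231.2] 91 [453.1 -29.5]
  corners [array([432.1, -17. ]), array([478.4, -28.9]), array([475. , -42.2]), array([428.8, -30.2])]
eraser top [353.8 233.3] 17 [447.2 -99.3]
  corners [array([440.6, -93.9]), array([456.6, -99.5]), array([ 454.8, -104.9]), array([438.7, -99.2])]
eraser top [350.9 243.4] 24 [421.5 -91.5]
  corners [array([413.3, -85.5]), array([431.8, -90.4]), array([429.9, -97.6]), array([411.5, -92.7])]
green scene [327.3 257.2] 1114 [603.3  26.1]
  corners [array([645. , -21.4]), array([550.5, -32.3]), array([559. ,  72.3]), array([650.6,  77.2])]
red scene [316.3 185.9] 102 [453.2 -61.3]
orange scene [285.5 172. ] 36 [ 382.8 -181.8]
orange scene [288.4 184.6] 34 [ 428.4 -152.8]
orange scene [303.9 209. ] 59 [500.3 -77.3]
yellow scene [360.1 203.2] 75 [480.4  64.8]
eraser scene [327.  210.4] 51 [465.5 -26.3]
  corners [array([483.9, -39.1]), array([438.5, -24.5]), array([447. , -13.7]), array([491.9, -28.5])]
eraser scene [303.5 209.6] 33 [485.1 -85.2]
  corners [array([488.6, -95. ]), array([470.9, -91. ]), array([481. , -75.4]), array([498.5, -79.5])]
eraser scene [257.  260.8] 146 [ 684.3 -121.6]
  corners [array([ 684. , -147.2]), array([ 662.5, -143.8]), array([684.6, -95.7]), array([705.4, -99.6])]
```

View pics/c.png

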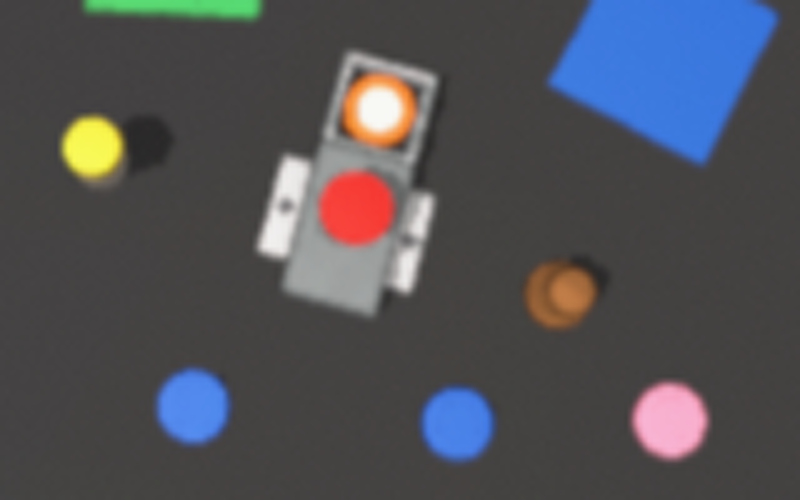

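View pics/d.png

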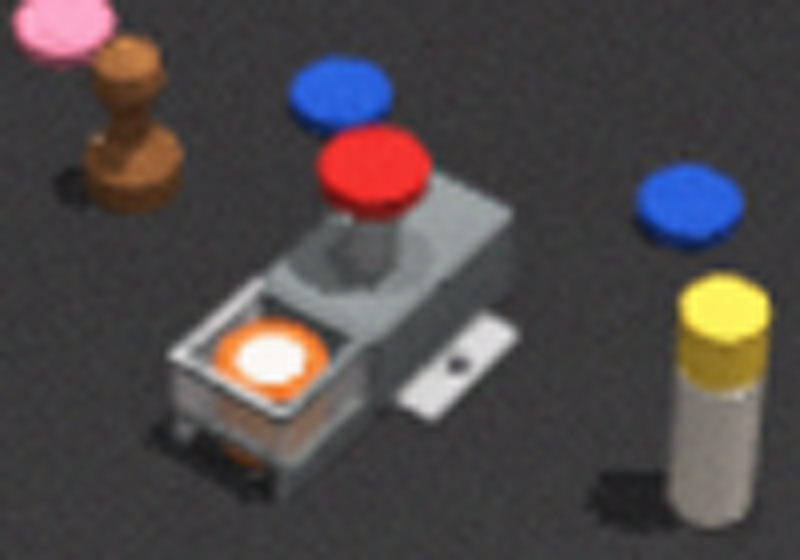

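The crops confirm the layout. The orange disc with a white centre, at (345.5,211.4) in the top view, sits in the clear magazine; the blue and pink discs lie loose behind. The cap centre is at about (341.2,231.6). Next I'll work out the dispenser axis and the push line.

```bash
python3 - <<'E'
from h import *
from scipy.optimize import least_squares
np.set_printoptions(precision=1,suppress=True)
P=at("top",(341.2,231.6),78)[:2];P2=at("scene",(270+374/8,165+160/8),78)[:2]
M=at("top",(345.3,211.6),32)[:2];M2=at("scene",(303.9,209.2),32)[:2]
print(P,P2,M,M2,np.linalg.norm(M-P))
# known model pts (dispenser frame) vs crop pixels: top corners of magazine/housing, cap, token
obs={"top":[((23,23,38),(270+348/5,190+53/5)),((23,-23,38),(270+437/5,190+75/5)),((-102,25,38),(270+283/5,190+291/5)),((-102,-25,38),(270+376/5,190+316/5)),((-55,0,78),(341.2,231.6)),((0,0,32),(345.3,211.6))],
"scene":[((-55,0,78),(270+374/8,165+160/8)),((0,0,32),(303.9,209.2)),((23,23,38),(270+285/8,165+418/8)),((23,-23,38),(270+172/8,165+354/8)),((-102,25,38),(270+512/8,165+213/8))]}
def w(v,p): c,s=np.cos(v[2]),np.sin(v[2]); return (v[0]+c*p[0]-s*p[1],v[1]+s*p[0]+c*p[1],p[2])
f=lambda v:np.concatenate([proj(n,w(v,p))-px for n in obs for p,px in obs[n]])
r=least_squares(f,[500,-77,-.24],x_scale=[100,100,1],loss="soft_l1");v=r.x
print("disp",v[:2],"yaw deg",np.degrees(v[2]),"res",r.fun)
pl=w(v,(-55,0,78));ej=w(v,(67,0,0));G=np.array([601.8,26]);d=G-ej[:2]
print("plunger",pl,"eject",ej,"push",d,np.linalg.norm(d),np.degrees(np.arctan2(d[1],d[0])))
E
```

```text
[447.3 -63.4] [449.7 -61.5] [501.  -77.1] [501. -77.] 55.43091334721854
disp [501.2 -77.5] yaw deg -15.033443699971619 res [-0.6 -0.4 -0.7 -0.2 -0.8 -0.1  0.1  0.  -0.1 -0.3  0.2 -0.1 -0.4 -0.5
 -0.2  0.  -0.3 -0.8 -0.5 -0.4  0.3 -1.7]
plunger (np.float64(448.07646895602176), np.float64(-63.25288104608803), 78) eject (np.float64(565.9009687381429), np.float64(-94.89758441162688), 0) push [ 35.9 120.9] 126.11489349837409 73.46186917236743
```

Emit:
{"name": "play_rows", "arguments": {"rows": [[0,0,0,0,0,10.4,1],[0,0,0,0,0,10.4,1],[0,0,0,0,0,10.4,1],[0,0,0,0,0,10.4,1],[0,0,0,0,0,10.4,1],[0,0,0,0,0,10.4,1],[0,0,0,0,0,10.4,1],[0,0,0,0,0,10.4,1],[0,0,0,0,0,10.4,1],[0,0,0,0,0,0,1]]}}

```text
clock: 1.35
tcp_pos: [133.6, 584.6, 252.8]
eef_rot: [0.0, 0.801, 0.599, -0.0]
ft_force: [0.7, 0.4, -0.4]
gripper_width: -0.3
grasp_force: 0.0
```

```bash
cat >> h.py <<'E'
from scipy.spatial.transform import Rotation as Rt
def rel(goal):
    s=ctrl.get_state();w,x,y,z=s["eef_rot"];R=Rt.from_quat([x,y,z,w]).as_matrix()
    np.set_printoptions(precision=2,suppress=True)
    print("t",round(s["clock"],2),"tcp",s["tcp_pos"],"xang",np.degrees(np.arctan2(R[1,0],R[0,0])),"z",R[:,2],"w",s["gripper_width"],"F",s["ft_force"],"tips",ctrl.tcp_to_tips)
    print("tool shift mm",R.T@(np.array(goal)-s["tcp_pos"]),"q",s["q"])
E
python3 -c "
from h import *
rel([448.1,-63.3,125])"
```

```text
t 1.35 tcp [133.63 584.58 252.84] xang 73.61483629247505 z [-0. -0. -1.] w -0.2879327171446201 F [ 0.69  0.4  -0.37] tips 22.0
tool shift mm [-532.72  484.46  128.38] q [ 1.23  0.36  1.51 -0.    1.27  1.52]
```

Emit:
{"name": "play_rows", "arguments": {"rows": [[-0.0333,0.0303,0,0,0,0,1],[-0.0333,0.0303,0,0,0,0,1],[-0.0333,0.0303,0,0,0,0,1],[-0.0333,0.0303,0,0,0,0,1],[-0.0333,0.0303,0,0,0,0,1],[-0.0333,0.0303,0,0,0,0,1],[-0.0333,0.0303,0,0,0,0,1],[-0.0333,0.0303,0,0,0,0,1],[-0.0333,0.0303,0,0,0,0,1],[-0.0333,0.0303,0,0,0,0,1],[-0.0333,0.0303,0,0,0,0,1],[-0.0333,0.0303,0,0,0,0,1],[-0.0333,0.0303,0,0,0,0,1],[-0.0333,0.0303,0,0,0,0,1],[-0.0333,0.0303,0,0,0,0,1],[-0.0333,0.0303,0,0,0,0,1],[0,0,0.025,0,0,0,1],[0,0,0.025,0,0,0,1],[0,0,0.025,0,0,0,1],[0,0,0,0,0,0,1]]}}

```text
clock: 3.85
tcp_pos: [445.9, -63.2, 176.9]
eef_rot: [-0.002, 0.8, 0.6, -0.001]
ft_force: [-0.1, 0.1, 0.4]
gripper_width: 0.1
grasp_force: 0.0
```

```bash
python3 -c "
from h import *
rel([448.1,-63.3,105])"
```

```text
t 3.85 tcp [445.88 -63.17 176.88] xang 73.69837605844036 z [-0.  0. -1.] w 0.08290726451533716 F [-0.14  0.14  0.37] tips 22.0
tool shift mm [ 0.51  2.48 71.87] q [-0.29  0.24  1.91 -0.    0.99 -0.01]
```

Emit:
{"name": "play_rows", "arguments": {"rows": [[0.0005,0.0025,0.024,0,0,0,1],[0,0,0.024,0,0,0,1],[0,0,0.024,0,0,0,1],[0,0,0.004,0,0,0,1],[0,0,0.003,0,0,0,1],[0,0,0.003,0,0,0,1],[0,0,0,0,0,0,1]]}}

```text
clock: 4.72
tcp_pos: [450.8, -64.0, 97.3]
eef_rot: [0.001, 0.801, 0.599, 0.001]
ft_force: [-1.2, -0.1, 4.9]
gripper_width: -0.0
grasp_force: 2.1
```

Emit:
{"name": "play_rows", "arguments": {"rows": [[0,0,0.003,0,0,0,1],[0,0,0.003,0,0,0,1],[0,0,0.003,0,0,0,1],[0,0,0.003,0,0,0,1],[0,0,0.003,0,0,0,1],[0,0,0.003,0,0,0,1],[0,0,0.002,0,0,0,1],[0,0,0,0,0,0,1]]}}

```text
clock: 5.72
tcp_pos: [450.9, -64.0, 77.3]
eef_rot: [0.001, 0.801, 0.599, 0.001]
ft_force: [-0.3, 0.5, 7.3]
gripper_width: -0.2
grasp_force: 4.1
```

Emit:
{"name": "play_rows", "arguments": {"rows": [[0,0,0.001,0,0,0,1],[0,0,0.001,0,0,0,1],[0,0,0.001,0,0,0,1],[0,0,0,0,0,0,1]]}}

```text
clock: 6.22
tcp_pos: [450.9, -64.0, 75.0]
eef_rot: [0.001, 0.801, 0.599, 0.001]
ft_force: [-2.9, 1.0, 16.6]
gripper_width: -0.3
grasp_force: 8.2
```

The force has risen to 16.6 N and the cap has hit its stop, so the plunger is fully down. Now I'll release it.

Emit:
{"name": "play_rows", "arguments": {"rows": [[0,0,-0.005,0,0,0,1],[0,0,-0.005,0,0,0,1],[0,0,-0.005,0,0,0,1],[0,0,-0.005,0,0,0,1],[0,0,-0.01,0,0,0,1],[0,0,-0.02,0,0,0,1],[0,0,-0.03,0,0,0,1],[0,0,-0.03,0,0,0,0.48],[0,0,-0.04,0,0,0,0.48],[-0.05,0,0,0,0,0,0.48],[-0.05,0,0,0,0,0,0.48],[0,0,0,0,0,0,0.48]]}}

```text
clock: 7.72
tcp_pos: [420.7, -162.1, 223.6]
eef_rot: [0.0, 0.802, 0.597, -0.0]
ft_force: [-0.2, -1.1, -0.1]
gripper_width: 22.0
grasp_force: 0.0
```

```bash
python3 - <<'E'
from h import *
rel([530,-200,120])
t=ctrl.snapshot("top");s=ctrl.snapshot("scene")
for n,im,b in(("top",t,(270,130,430,240)),("scene",s,(210,200,380,285))):
    for c,a,m in blobs(im,(6,120,120),(20,255,255),b,8): print(n,c,a,at(n,c,8),at(n,c,32)[:2])
a=cv2.resize(t[140:250,280:400],None,fx=4,fy=4,interpolation=2);b=cv2.resize(s[170:280,260:350],None,fx=4,fy=4,interpolation=2)
cv2.imwrite("pics/e.png",np.hstack([a[:,:440],b])[:,:,::-1])
E
```

```text
t 7.72 tcp [ 420.69 -162.07  223.62] xang 73.29212463616983 z [-0. -0. -1.] w 22.043911521225606 F [-0.18 -1.14 -0.07] tips 22.0
tool shift mm [ -4.81 115.62 103.6 ] q [-0.52  0.18  1.86 -0.    1.11 -0.23]
top [351.43 187.76] 106 [566.07 -95.65   8.  ] [562.11 -93.67]
top [345.09 211.96] 102 [502.76 -78.19   8.  ] [500.09 -76.57]
scene [303.81 208.7 ] 27 [477.12 -87.63   8.  ] [499.37 -77.9 ]
scene [287.12 231.71] 86 [568.86 -95.26   8.  ] [588.59 -85.32]
```

View pics/e.png

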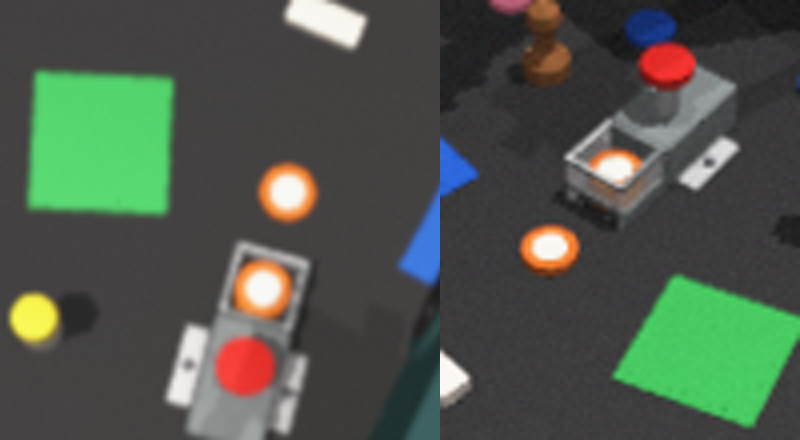

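The token is out in front of the slot at about (567,-95.5), with the second orange token seated and the plunger up. I'll place the half-open fingertips behind it on the push line.

Emit:
{"name": "play_rows", "arguments": {"rows": [[0.014,0.0302,0,0,0,0,0.48],[0.014,0.0302,0,0,0,0,0.48],[0.014,0.0302,0,0,0,0,0.48],[0.014,0.0302,0,0,0,0,0.48],[0,0,0.04,0,0,0,0.48],[0,0,0.04,0,0,0,0.48],[0,0,0.04,0,0,0,0.48],[0,0,0.04,0,0,0,0.48],[0,0,0.02,0,0,0,0.48],[0,0,0.005,0,0,0,0.48],[0,0,0,0,0,0,0.48],[0,0,0,0,0,0,0.48]]}}

```text
clock: 9.32
tcp_pos: [554.3, -140.2, 39.4]
eef_rot: [0.001, 0.801, 0.599, 0.0]
ft_force: [-0.6, -0.3, 0.5]
gripper_width: 22.3
grasp_force: 0.0
```

```bash
python3 - <<'E'
from h import *
rel([552.4,-143.4,24])
s=ctrl.snapshot("scene")
cv2.imwrite("pics/f.png",cv2.resize(s[150:280,220:360],None,fx=4.5,fy=4.5,interpolation=2)[:,:,::-1])
E
```

```text
t 9.32 tcp [ 554.27 -140.17   39.4 ] xang 73.54872920940248 z [ 0. -0. -1.] w 22.292471118626356 F [-0.63 -0.34  0.49] tips 22.0
tool shift mm [-3.62 -0.9  15.4 ] q [-0.37  0.59  1.77 -0.    0.79 -0.08]
```

View pics/f.png

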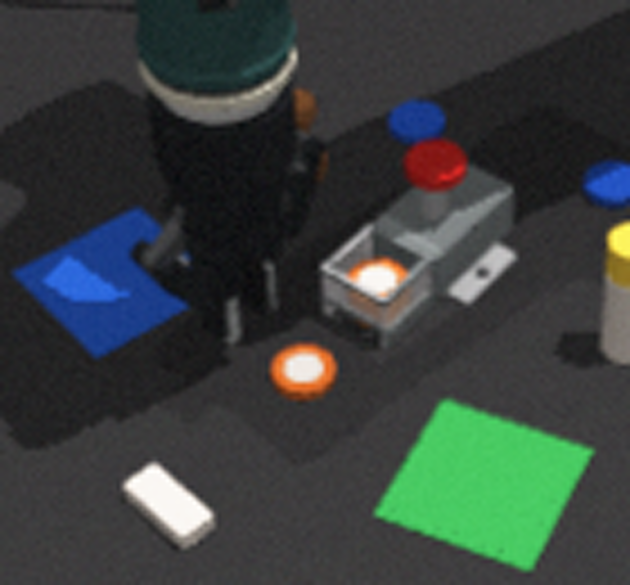

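The picture shows the two fingertips behind the token, straddling the push line and clear of the magazine. I'll lower the last 15 mm.

Emit:
{"name": "play_rows", "arguments": {"rows": [[-0.003,-0.001,0.008,0,0,0,0.48],[0,0,0.004,0,0,0,0.48],[0,0,0.003,0,0,0,0.48],[0,0,0,0,0,0,0.48],[0,0,0,0,0,0,0.48]]}}

```text
clock: 10.0
tcp_pos: [551.6, -142.9, 23.3]
eef_rot: [-0.0, 0.801, 0.598, -0.0]
ft_force: [-0.8, 0.1, -0.4]
gripper_width: 22.3
grasp_force: 0.0
```

Emit:
{"name": "play_rows", "arguments": {"rows": [[0.008,0,0,0,0,0,0.48],[0.008,0,0,0,0,0,0.48],[0.006,0,0,0,0,0,0.48],[0.006,0,0,0,0,0,0.48],[0.006,0,0,0,0,0,0.48],[0.008,0,0,0,0,0,0.48],[0.008,0,0,0,0,0,0.48],[0.008,0,0,0,0,0,0.48],[0.008,0,0,0,0,0,0.48],[0.008,0,0,0,0,0,0.48],[0.006,0,0,0,0,0,0.48],[0,0,0,0,0,0,0.48]]}}

```text
clock: 11.5
tcp_pos: [574.4, -65.7, 23.3]
eef_rot: [0.0, 0.801, 0.599, -0.0]
ft_force: [0.5, 0.1, 0.7]
gripper_width: 22.2
grasp_force: 0.0
```

```bash
cat > m.py <<'E'
from h import *
rel([601.8,26,24])
for n,b in(("top",(280,130,370,250)),("scene",(240,200,380,285))):
    for c,a,m in blobs(ctrl.snapshot(n),(5,120,70),(20,255,255),b,8): print(n,c,a,at(n,c,8)[:2])
s=ctrl.snapshot("scene")
cv2.imwrite("pics/g%d.png"%(ctrl.get_state()["clock"]*100),cv2.resize(s[150:290,250:390],None,fx=4,fy=4,interpolation=2)[:,:,::-1])
E
python3 m.py; ls pics
```

```text
t 11.5 tcp [574.37 -65.68  23.3 ] xang 73.55507384461724 z [ 0. -0. -1.] w 22.168405931912403 F [0.52 0.08 0.74] tips 22.0
tool shift mm [95.7   0.36 -0.7 ] q [-0.23  0.62  1.76 -0.    0.77  0.05]
top [324.82 181.07] 28 [584.07 -26.42]
scene [305.11 242.4 ] 113 [585.41 -39.28]
c.png
d.png
e.png
f.png
g1165.png
scene0.png
top0.png
```

The token is at about (585,-39), still in contact and on line, with about 67 mm left to go.

Emit:
{"name": "play_rows", "arguments": {"rows": [[0.006,0,0,0,0,0,0.48],[0.008,0,0,0,0,0,0.48],[0.008,0,0,0,0,0,0.48],[0.008,0,0,0,0,0,0.48],[0.008,0,0,0,0,0,0.48],[0.008,0,0,0,0,0,0.48],[0.008,0,0,0,0,0,0.48],[0.006,0,0,0,0,0,0.48],[0.004,0,0,0,0,0,0.48],[0.002,0,0,0,0,0,0.48],[0,0,0,0,0,0,0.48],[-0.01,0,0,0,0,0,0.48],[-0.025,0,0,0,0,0,0.48],[0,0,-0.03,0,0,0,0.48],[0,0,-0.05,0,0,0,0.48],[-0.05,0,-0.05,0,0,0,0.48],[-0.05,0,-0.05,0,0,0,0.48],[-0.05,0,0,0,0,0,0.48],[-0.05,0,0,0,0,0,0.48],[0,0,0,0,0,0,0.48]]}}

```text
clock: 14.15
tcp_pos: [528.3, -220.9, 192.0]
eef_rot: [0.001, 0.803, 0.597, -0.0]
ft_force: [-0.2, 1.0, -0.8]
gripper_width: 22.1
grasp_force: 0.0
```

```bash
python3 m.py; rm pics/g1165.png; mv pics/g*.png pics/last.png
```

```text
t 14.15 tcp [ 528.31 -220.94  191.96] xang 73.24956398107685 z [ 0. -0. -1.] w 22.086125256525328 F [-0.15  0.96 -0.81] tips 22.0
tool shift mm [257.87  -0.9  167.61] q [-0.52  0.38  1.64 -0.    1.12 -0.22]
top [306.25 175.51] 68 [599.01  21.96]
top [345.29 211.97] 106 [502.72 -78.71]
scene [303.81 208.7 ] 27 [477.12 -87.63]
scene [325.96 255.2 ] 85 [604.92  23.12]
```

View pics/last.png

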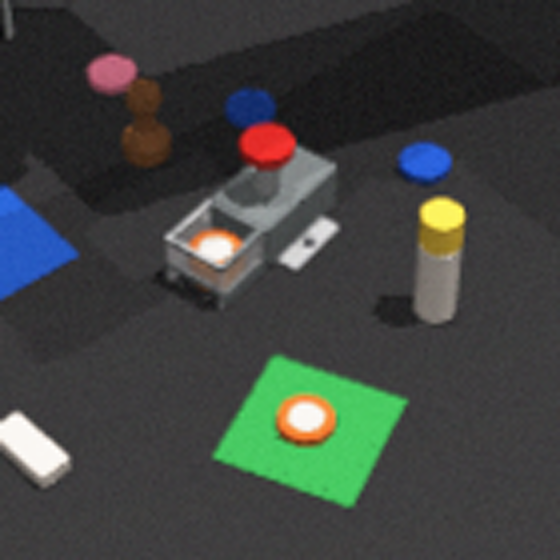

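The token lies flat near the middle of the green square, about 4 mm off centre. The plunger is up, the other objects are where they were, and the arm is clear.

```bash
python3 -c "
from station import ctrl
print(ctrl.sign_off())"
```

```text
the job is handed in; nothing more can be done
None
```

I pressed the plunger once, pushed the single ejected token flat onto the green square (about 4 mm off centre), and handed the job in at about 14 s; the hand-in returned no verdict.

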